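# Clear the file stores and put the needle files away

### The arm

A 6-joint arm with a two-finger parallel gripper is mounted at the origin on the work surface. World frame = base frame: x ahead of the robot, y to its left, z up, the work surface at z = 0. Lengths are in mm, angles in degrees, forces in N, time in s.
With the tool pointing down it reaches from about 300 to 875 mm from the base axis. Payload 6.4 kg.
Tool frame: the origin (TCP) lies on the centre line of the jaws, within the pads' length; the fingertips stand 22 mm ahead of it and the grasp point (between the pads) lies 3 mm ahead of it; z points along the fingers, y is the line along which they close (so a half turn about z gives the same grasp; the last joint's range is limited). The gripper opens to 85 mm and grips with 20 to 120 N. Pads are 22 mm wide; open, the fingers measure 114 mm over their backs; the gripper's body (76 mm by 85 mm) begins 54 mm behind the grasp point. The pads swing forward as they close: fully open they stand 13 mm farther back than shut.
Start: joints at [-11.82, 10.359, 92.074, -0, 77.567, -11.82], TCP at [575.014, 0.015, 253.288] pointing down, gripper open.
Joint ranges: [-171.53, 171.53], [-51.25, 118.39], [17.06, 147.69], [-65.23, 245.23], [0, 150.52], [-178.68, 178.68]. Speed limits (degrees/s): [147.25, 147.25, 172.46, 180, 180, 180].

### API

Orientations are given as a 3x3 rotation matrix whose columns are the frame's x, y, z axes.
In Python, from station import bot gives the robot as it stands. The module is installed in compiled form; this text tells all that it offers.
- The arm moves only by the tool arm_command, never from a script. Its arguments are lists of equal length, an entry for each row: "xyz": the shift along the world's x, y, z each as a share of 2.5 cm, from -1 to 1, a list of three; "yaw": the turn about the world's z as a share of 0.12 rad, from -1 to 1; "gripper": the opening, from -1 (shut) to 1 (fully open). A call has 1 to 12 rows; each row shifts and turns the commanded pose from where the row before left it; what a row does not reach is not made up. A row lasts 1/12 s, in which the tool goes at most 41.7 mm and 7.16 degrees, less where a joint would pass 70% of its speed; a pose out of reach is approached as far as the arm can. A call with a number of a shift or a turn outside -1 to 1 is refused whole. A call with a gripper value outside its range is refused whole. The fingers move at their own pace and stop on an object; "grip_force" is the grip in N (left out, the last holds). Time passes only in rows, so rows that do not move let the fingers close. It gives the time, the measured TCP pose, the force, the opening and the grip force at its end, in the units of the state.
- bot.read_state(): the state, without advancing time (a new reading comes with each control period).
- bot.read_camera(name): name is "scene" or "side" or "wrist"; returns a dict with "pixels" (420x560x3 uint8, blue, green, red), "vertical_fov" (degrees; the focal length in pixels is half the picture's height over the tangent of half this angle, whatever the lens; pixels are square), "cx", "cy" (the principal point, pixels), "world_to_cam" (4x4, takes a point from world to camera coordinates). Camera axes: x right, y down, z forward; pixel columns grow to the right and rows downward; lengths in mm; the calibration is good to about 2 mm. A picture is of the moment at which its call begins. There is no depth.
- bot.job_done(): hands the job in; it is judged then, once.
The state is a dict: "time_s": time; "joint_positions": joint angles; "joint_velocities": joint speeds; "tau": joint torques, N m; "position": TCP position; "tool_rot": TCP orientation; "contact_force": force on the tool from outside, world axes, zero at the start; "wrist_torque": the same for the moment, N m; "finger_gap": finger opening in mm; "grip_force": force on a finger pad.
Only numpy, scipy, OpenCV 4.12 (cv2) and the standard library are available. Lean on these libraries where they do the work, as an engineer would, in place of code of your own. Each camera call takes 0.05 s, during which the arm holds its last target. There are 200 camera calls.

### The job

Scrap offcuts of square tube are lying on the two file stores: before any file goes in, clear every offcut into the red scrap tray. Then move each needle file from the wooden stand into a free bore of the store of its own handle colour, pushed fully home so that its handle sits on the block. Leave the files already in the stores where they are, and do not disturb the glue bottle, the hammer or the steel weight.

Things in the scene. Friction and masses are not known exactly. Their poses are not given: they have to be found in the camera images.
- blue_store: blue plastic block fixed to the bench, 80 (x) x 172 (y) x 85 high, level; origin at the centre of its underside; its x and y axes turn with its yaw. Three vertical bores in its flat top, 10 mm wide (14 at the chamfered mouth), 70 deep, in a row along its y axis, 56 apart.
- yellow_store: the same block in yellow plastic; origin at the centre of its underside. The two blocks may change places.
- stand: light wooden block fixed to the bench, 60 (x) x 200 (y) x 85 high, origin at the centre of its underside; four bores like those of the stores in a row along its y axis, 50 apart (at y -75, -25, 25, 75). The files to be put away stand in it, in any order; some bores may be empty.
- scrap_tray: open red plastic tray fixed to the bench, outside 120 (x) x 170 (y) x 55 high, walls and floor 4 to 5 mm thick; origin at the centre of its underside
- scrap_tray_in (a point): centre of the inner floor of the scrap tray, axes along the tray's sides
- glue: bystander: white glue bottle with red cap, 44 wide, 120 high, upright; origin at the centre of its underside
- hammer: bystander: hammer 280 long lying on the bench; origin on its underside
- dead_weight: bystander: upright steel cylinder 44 wide, 50 high; origin at the centre of its underside
- blue_store_bore0 (a point): centre of the mouth of bore 0 of the blue block, on its top face, z up, axes as the block's; bore 0 at y -56, 1 at 0, 2 at +56
- blue_store_bore1 (a point): centre of the mouth of bore 1 of the blue block, on its top face, z up, axes as the block's; bore 0 at y -56, 1 at 0, 2 at +56
- blue_store_bore2 (a point): centre of the mouth of bore 2 of the blue block, on its top face, z up, axes as the block's; bore 0 at y -56, 1 at 0, 2 at +56
- yellow_store_bore0 (a point): centre of the mouth of bore 0 of the yellow block, on its top face, z up, axes as the block's; bore 0 at y -56, 1 at 0, 2 at +56
- yellow_store_bore1 (a point): centre of the mouth of bore 1 of the yellow block, on its top face, z up, axes as the block's; bore 0 at y -56, 1 at 0, 2 at +56
- yellow_store_bore2 (a point): centre of the mouth of bore 2 of the yellow block, on its top face, z up, axes as the block's; bore 0 at y -56, 1 at 0, 2 at +56
- blue_file1: needle file with a blue handle, to be put away; standing upright in the stand at the start. Round steel blade 6 wide, 68 long, below a round plastic handle 18 wide, 45 high, whose flat lower end (shoulder) rests on the block's top when the file is fully home. Origin at the tip of the blade, z axis along the file up to the handle (handle from z 68 to 113). About 40 g. May be absent.
- blue_file2: needle file with a blue handle, to be put away; standing upright in the stand at the start. Round steel blade 6 wide, 68 long, below a round plastic handle 18 wide, 45 high, whose flat lower end (shoulder) rests on the block's top when the file is fully home. Origin at the tip of the blade, z axis along the file up to the handle (handle from z 68 to 113). About 40 g. May be absent.
- yellow_file1: needle file with a yellow handle, to be put away; standing upright in the stand at the start. Round steel blade 6 wide, 68 long, below a round plastic handle 18 wide, 45 high, whose flat lower end (shoulder) rests on the block's top when the file is fully home. Origin at the tip of the blade, z axis along the file up to the handle (handle from z 68 to 113). About 40 g. May be absent.
- yellow_file2: needle file with a yellow handle, to be put away; standing upright in the stand at the start. Round steel blade 6 wide, 68 long, below a round plastic handle 18 wide, 45 high, whose flat lower end (shoulder) rests on the block's top when the file is fully home. Origin at the tip of the blade, z axis along the file up to the handle (handle from z 68 to 113). About 40 g. May be absent.
- blue_kept: identical needle file with a blue handle that already stands fully home in one of the blue block's bores at the start. Origin at the tip, z axis up to the handle. May be absent.
- yellow_kept: identical needle file with a yellow handle that already stands fully home in one of the yellow block's bores at the start. Origin at the tip, z axis up to the handle. May be absent.
- offcut1: offcut of aluminium square tube, bare silver, 30 (x) x 36 (y) x 25 (z), wall 3, open ends facing its own +y and -y; at the start it lies flat on top of a store block, covering a bore. Origin at the centre of its volume. About 40 g. May be absent. It can be knocked off the block and come to lie on another face.
- offcut2: offcut of aluminium square tube, bare silver, 30 (x) x 36 (y) x 25 (z), wall 3, open ends facing its own +y and -y; at the start it lies flat on top of a store block, covering a bore. Origin at the centre of its volume. About 40 g. May be absent. It can be knocked off the block and come to lie on another face.
- offcut3: offcut of aluminium square tube, bare silver, 30 (x) x 36 (y) x 25 (z), wall 3, open ends facing its own +y and -y; at the start it lies flat on top of a store block, covering a bore. Origin at the centre of its volume. About 40 g. May be absent. It can be knocked off the block and come to lie on another face.
- offcut4: offcut of aluminium square tube, bare silver, 30 (x) x 36 (y) x 25 (z), wall 3, open ends facing its own +y and -y; at the start it lies flat on top of a store block, covering a bore. Origin at the centre of its volume. About 40 g. May be absent. It can be knocked off the block and come to lie on another face.
Things that resemble listed ones, but are neither listed nor needed, are in the scene too. Leave any pink or turquoise look-alike of the blue_file1 alone.

How it is judged:
By the outcome, as a careful person would: the job done as asked, in the order asked, and still so for the second after the job is handed in, with the robot touching nothing.
Of blue_file1, blue_file2, yellow_file1, yellow_file2 only 3 to 4 are there at a start; the rules pass over those that are not, and their reading is None.
Of blue_kept, yellow_kept only 1 to 2 are there at a start; the rules pass over those that are not, and their reading is None.
Of offcut1, offcut2, offcut3, offcut4 only 3 to 4 are there at a start; the rules pass over those that are not, and their reading is None.
At some moment in a run one of offcut1, offcut2, offcut3, offcut4 may be knocked a few centimetres aside while the robot is not near it.
It also fails if it takes over 210 s, if anything falls off the work surface, if the arm or the gripper's body presses on something with over 40 N, if the wrist force passes 120 N, or if a joint passes its speed limit or range.

## Working session

There is one attempt and no reset: what is moved stays moved. The work goes in short steps, Python scripts to look and compute and a tool call to move; the robot and the scene stay as the last step left them, time stands still between calls to the robot, and variables do not carry over. Pictures are saved under pics/ and viewed, at most 14 in all, crops included, and the job is handed in when it is done.

Besides the shell and the picture viewer there is one more tool, called after ">>>" by a JSON object that holds its "method" and its "body". arm_command: Moves the arm, as the interface text tells. Shift numbers are shares of 2.5 cm and turn numbers shares of 0.12 rad, none past 1 either way. Its arguments: {"type":"object","properties":{"xyz":{"type":"array","items":{"type":"array","items":{"type":"number"}}},"yaw":{"type":"array","items":{"type":"number"}},"gripper":{"type":"array","items":{"type":"number"}},"grip_force":{"type":"number"}},"required":["xyz","yaw","gripper"]}

```bash
mkdir -p pics; cat > h.py <<'E'
import numpy as np, cv2
from station import bot
def cam(n,save=None):
    c=bot.read_camera(n)
    if save: cv2.imwrite('pics/'+save,c['pixels'])
    return c
def ray(c,u,v):
    f=210/np.tan(np.radians(c['vertical_fov']/2))
    T=np.array(c['world_to_cam']);R=T[:3,:3];o=-R.T@T[:3,3]
    d=R.T@np.array([(u-c['cx'])/f,(v-c['cy'])/f,1]);return o,d/np.linalg.norm(d)
def onz(c,u,v,z):
    o,d=ray(c,u,v);return o+d*(z-o[2])/d[2]
def tri(r1,r2):
    (a,d),(b,e)=r1,r2
    s=np.linalg.lstsq(np.c_[d,-e],b-a,rcond=None)[0]
    p,q=a+s[0]*d,b+s[1]*e;return (p+q)/2,np.linalg.norm(p-q)
def proj(c,p):
    f=210/np.tan(np.radians(c['vertical_fov']/2))
    q=np.array(c['world_to_cam'])@np.r_[p,1];return f*q[0]/q[2]+c['cx'],f*q[1]/q[2]+c['cy']
E
python3 - <<'E'
from h import *
ims=[]
for n in ['scene','side','wrist']:
    c=cam(n,n+'0.png');print(n,c['vertical_fov'],c['cx'],c['cy'],np.round(c['world_to_cam'],3).tolist())
s=bot.read_state();print(s['time_s'],s['position'],s['tool_rot'],s['finger_gap'])
E
```

```text
scene 48.57930832719386 276.62026083979896 207.49409368314957 [[-0.625, 0.78, -0.023, 383.886], [0.441, 0.328, -0.836, -198.905], [-0.644, -0.533, -0.549, 1398.311], [0.0, 0.0, 0.0, 1.0]]
side 49.58766987185536 280.73344655855476 207.2898459702776 [[0.967, -0.254, -0.024, -583.241], [-0.157, -0.516, -0.842, 167.343], [0.201, 0.818, -0.538, 970.249], [0.0, 0.0, 0.0, 1.0]]
wrist 58.032818370336635 272.5529941903947 212.34958913322035 [[1.0, 0.0, -0.001, -574.344], [0.0, -0.959, 0.285, -36.811], [-0.001, -0.285, -0.959, 378.906], [0.0, 0.0, 0.0, 1.0]]
0.15 [5.74608329e+02 8.59671983e-02 2.52579658e+02] [[-3.44165711e-06  9.99999112e-01 -1.33291759e-03]
 [ 9.99999965e-01  3.79607984e-06  2.65897522e-04]
 [ 2.65902346e-04 -1.33291663e-03 -9.99999076e-01]] 85.60089151029733
```

View pics/scene0.png

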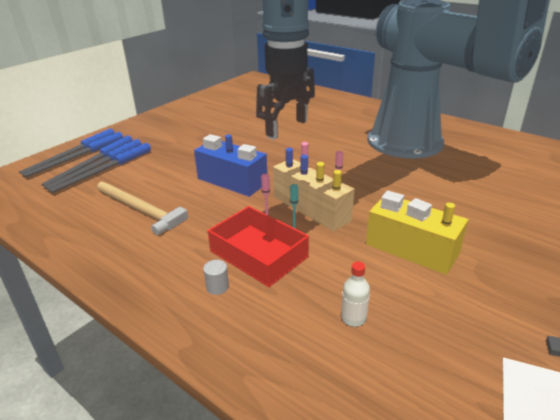

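View pics/side0.png

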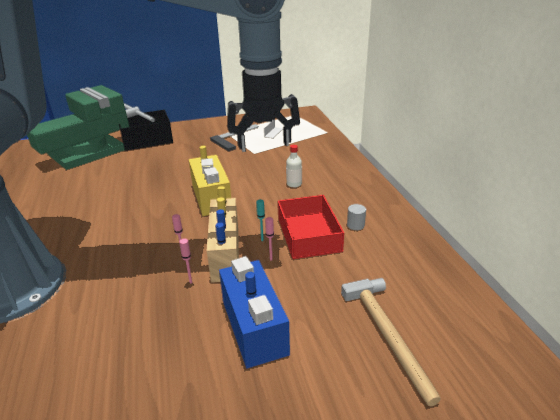

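View pics/wrist0.png

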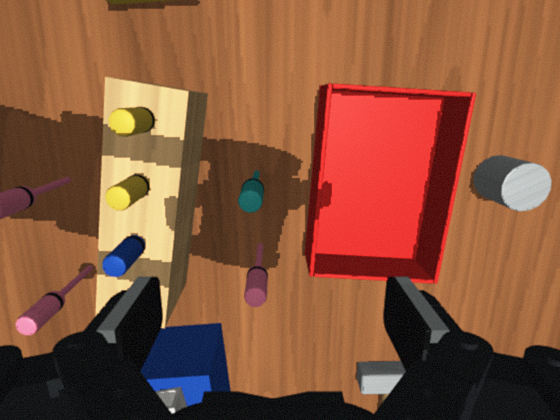

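```bash
cat >> h.py <<'E'
def blobs(c,mask,amin=15):
    n,l,s,ce=cv2.connectedComponentsWithStats(mask.astype(np.uint8))
    return [(*np.round(ce[i],1),int(s[i,4]),*s[i,:4].tolist()) for i in range(1,n) if s[i,4]>=amin]
def masks(c):
    h=cv2.cvtColor(c['pixels'],cv2.COLOR_BGR2HSV).astype(int);H,S,V=h[...,0],h[...,1],h[...,2]
    return dict(blue=(H>108)&(H<126)&(S>150)&(V>60),yel=(H>22)&(H<33)&(S>190)&(V>80),red=((H<4)|(H>176))&(S>190)&(V>80),
      pink=(H>150)&(H<176)&(S>70)&(V>90),turq=(H>80)&(H<98)&(S>120),grey=(S<40)&(V>120))
E
python3 - <<'E'
from h import *
for n in ['scene','side']:
    c=cam(n)
    for k,m in masks(c).items():
        print(n,k,[b for b in blobs(c,m) if b[1]>120])
E
```

```text
scene blue [(np.float64(101.6), np.float64(138.1), 251, 83, 130, 38, 17), (np.float64(115.0), np.float64(143.9), 136, 101, 137, 29, 15), (np.float64(127.1), np.float64(149.4), 306, 109, 140, 40, 19), (np.float64(228.3), np.float64(155.0), 428, 196, 143, 68, 23)]
scene yel []
scene red [(np.float64(284.9), np.float64(224.8), 26, 277, 221, 16, 9), (np.float64(260.7), np.float64(245.0), 1537, 209, 225, 99, 42), (np.float64(359.0), np.float64(265.1), 20, 356, 263, 8, 6)]
scene pink [(np.float64(304.1), np.float64(148.1), 62, 301, 142, 7, 13), (np.float64(338.9), np.float64(158.9), 69, 337, 152, 5, 15), (np.float64(264.8), np.float64(182.9), 124, 261, 174, 8, 21)]
scene turq []
scene grey [(np.float64(275.0), np.float64(130.6), 37, 273, 122, 4, 17), (np.float64(212.0), np.float64(141.9), 213, 203, 135, 18, 15), (np.float64(372.6), np.float64(138.7), 43, 368, 135, 10, 8), (np.float64(246.6), np.float64(151.9), 232, 238, 145, 18, 15), (np.float64(416.7), np.float64(151.8), 19, 414, 149, 7, 5), (np.float64(391.9), np.float64(200.5), 322, 382, 191, 22, 20), (np.float64(418.7), np.float64(208.
[... 1269 characters left out ...]

side grey [(np.float64(450.0), np.float64(122.4), 60164, 278, 0, 282, 359), (np.float64(304.2), np.float64(131.1), 471, 288, 118, 39, 27), (np.float64(263.6), np.float64(136.8), 993, 243, 120, 42, 34), (np.float64(229.7), np.float64(135.6), 72, 219, 132, 19, 9), (np.float64(293.5), np.float64(170.4), 433, 287, 153, 15, 34), (np.float64(209.7), np.float64(170.8), 267, 202, 159, 17, 24), (np.float64(356.7), np.float64(209.3), 152, 348, 204, 18, 16), (np.float64(241.7), np.float64(267.1), 326, 231, 256, 22, 26), (np.float64(363.7), np.float64(285.7), 446, 342, 278, 44, 20), (np.float64(34.5), np.float64(297.2), 77, 29, 293, 12, 9), (np.float64(260.8), np.float64(309.1), 466, 248, 296, 25, 29)]
```

```bash
python3 - <<'E'
from h import *
a=cam('scene');b=cam('side')
P=dict(offB_hi=((246.6,152),(241.7,267.1)),offB_lo=((212,142),(260.8,309.1)),offY_lo=((392,200.5),(211,175)),offY_hi=((418.7,208.8),(207,164)),
keptB=((229,136),(250.5,274)),keptY=((449,204),(203,148)),fB1=((289,150),(220,227)),fB2=((304,156),(221,212)),fY1=((320,164),(221,200)),fY2=((337.5,172),(221,189)),
pink1=((305,143),(184,241)),pink2=((339,152),(177,217)),pink3=((265,175),(269,220)),turq=((294,185),(260,202)),glue=((358.5,266),(293.5,148)),weight=((215,266),(357,209)))
for k,(p,q) in P.items():
    x,e=tri(ray(a,*p),ray(b,*q));print(k,x.round(),round(e,1))
for uv in [(212,242),(247,212),(307,241),(271,276)]: print('tray',onz(a,*uv,55).round())
for uv in [(278,207),(325,195),(342,241),(297,249)]: print('trayS',onz(b,*uv,55).round())
E
```

```text
offB_hi [ 478. -200.   99.] 1.0
offB_lo [ 488. -312.   98.] 2.3
offY_lo [469. 185.  98.] 2.7
offY_hi [467. 242. 100.] 0.1
keptB [ 483. -254.  128.] 4.0
keptY [463. 294. 127.] 6.3
fB1 [453. -91. 124.] 4.9
fB2 [463. -41. 127.] 5.1
fY1 [471.   9. 126.] 3.9
fY2 [478.  59. 126.] 4.2
pink1 [378. -98. 111.] 5.4
pink2 [371.  -5. 110.] 5.7
pink3 [559. -76. 111.] 3.9
turq [556.   1. 110.] 4.8
glue [704. 243. 114.] 4.4
weight [793.  -3.  49.] 2.8
tray [749. -53.  55.]
tray [629. -68.  55.]
tray [634.  94.  55.]
tray [756. 102.  55.]
trayS [611.  51.  55.]
trayS [739.  71.  55.]
trayS [ 710. -122.   55.]
trayS [ 608. -121.   55.]
```

>>> {"method": "arm_command", "body": {"xyz": [[-0.4,0.8,0],[-0.4,0.8,0],[-0.4,0.8,0],[-0.4,0.8,0],[-0.4,0.8,0],[-0.4,0.8,0],[-0.4,0.8,0],[-0.4,0.8,0],[-0.4,0.8,0],[-0.4,0.8,0],[0,0,0],[0,0,0]], "yaw": [0,0,0,0,0,0,0,0,0,0,0,0], "gripper": [1,1,1,1,1,1,1,1,1,1,1,1], "grip_force": 40}}

```text
time_s: 1.35
position: [474.6, 200.8, 253.4]
tool_rot: [[-0.002, 1.0, 0.0], [1.0, 0.002, -0.0], [-0.0, 0.0, -1.0]]
contact_force: [0.2, -0.3, -0.1]
finger_gap: 85.6
grip_force: 0.0
```

```bash
cat >> h.py <<'E'
import pickle
def keep(c,n): pickle.dump(c,open(n+'.pkl','wb'))
def load(n): return pickle.load(open(n+'.pkl','rb'))
E
python3 -c "
from h import *
c=cam('wrist','y1.png');keep(c,'y1')"
```

>>> {"method": "arm_command", "body": {"xyz": [[0,0.8,0],[0,0.8,0],[0,0,0],[0,0,0]], "yaw": [0,0,0,0], "gripper": [1,1,1,1]}}

```text
time_s: 1.73
position: [475.4, 239.6, 253.2]
tool_rot: [[-0.0, 1.0, -0.0], [1.0, 0.0, -0.0], [-0.0, -0.0, -1.0]]
contact_force: [-0.1, -0.5, -0.0]
finger_gap: 85.3
grip_force: 0.0
```

```bash
python3 -c "
from h import *
c=cam('wrist','y2.png');keep(c,'y2')
for n in ['y1','y2']:
    c=load(n);m=masks(c)
    for k in ['yel','grey']: print(n,k,blobs(c,m[k],100))
cv2.imwrite('pics/y12.png',cv2.resize(np.hstack([load('y1')['pixels'],load('y2')['pixels']]),(800,300)))"
```

```text
y1 yel []
y1 grey [(np.float64(553.1), np.float64(139.1), 542, 544, 115, 16, 48), (np.float64(264.6), np.float64(138.8), 1556, 241, 118, 45, 56), (np.float64(245.1), np.float64(161.2), 137, 239, 151, 14, 21), (np.float64(278.3), np.float64(222.5), 407, 269, 200, 20, 46)]
y2 yel []
y2 grey [(np.float64(547.9), np.float64(185.6), 980, 533, 160, 27, 51), (np.float64(272.3), np.float64(202.2), 351, 265, 179, 17, 47), (np.float64(276.2), np.float64(273.2), 219, 269, 251, 19, 42)]
```

View pics/y12.png

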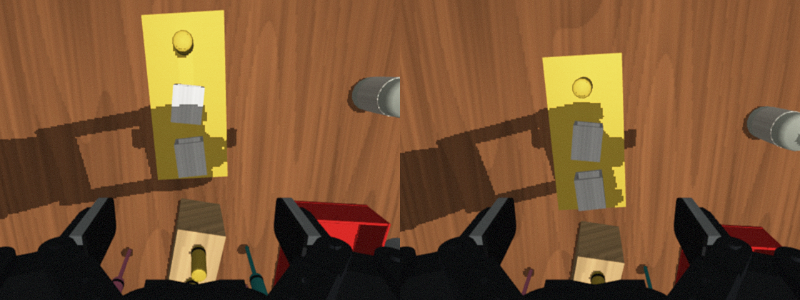

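```bash
cat >> h.py <<'E'
def grey_in(c,box,smax=70,vmin=60):
    h=cv2.cvtColor(c['pixels'],cv2.COLOR_BGR2HSV).astype(int)
    m=((h[...,1]<smax)&(h[...,2]>vmin)).astype(np.uint8);z=np.zeros_like(m);x0,y0,x1,y1=box;z[y0:y1,x0:x1]=m[y0:y1,x0:x1]
    z=cv2.morphologyEx(z,cv2.MORPH_CLOSE,np.ones((5,5)));z=cv2.morphologyEx(z,cv2.MORPH_OPEN,np.ones((5,5)))
    cs,_=cv2.findContours(z,0,2);return [cv2.minAreaRect(k) for k in cs if cv2.contourArea(k)>300]
def topcorners(c,lo,hi,blurmin=2000):
    h=cv2.cvtColor(c['pixels'],cv2.COLOR_BGR2HSV)
    m=cv2.inRange(h,np.array(lo),np.array(hi));cs,_=cv2.findContours(m,0,2)
    k=max(cs,key=cv2.contourArea);k=cv2.convexHull(k);return cv2.minAreaRect(k)
E
python3 -c "
from h import *
for n in ['y1','y2']:
    c=load(n);h=cv2.cvtColor(c['pixels'],cv2.COLOR_BGR2HSV)
    for r in grey_in(c,(200,100,330,310)):
        print(n,'off',[np.round(x,1) for x in r],[onz(c,*p,110)[:2].round(1).tolist() for p in cv2.boxPoints(r)],onz(c,*r[0],110).round(1))
    r=topcorners(c,(20,120,50),(34,255,255));print(n,'store',[np.round(x,1) for x in r],[onz(c,*p,85)[:2].round(1).tolist() for p in cv2.boxPoints(r)],onz(c,*r[0],85).round(1))
    print(h[100:310:30,[260,275]].tolist())
"
```

```text
y1 off [array([265.9, 219.5]), array([54.1, 40.9]), np.float64(83.7)] [[453.3, 207.9], [482.4, 211.3], [487.3, 170.2], [456.9, 166.5]] [469.9 189.4 110. ]
y1 off [array([262.1, 145.5]), array([44. , 54.1]), np.float64(4.2)] [[450.5, 225.3], [454.1, 262.2], [483.8, 260.1], [481.4, 223.0]] [467.5 243.  110. ]
y1 store [array([261.3, 132.8]), array([233.2, 115.6]), np.float64(87.0)] [[422.6, 326.5], [502.3, 330.5], [517.9, 158.6], [423.3, 153.0]] [466.3 249.6  85. ]
[[[27, 157, 241], [27, 158, 239]], [[24, 5, 237], [15, 2, 240]], [[18, 11, 116], [30, 10, 122]], [[23, 184, 125], [22, 166, 121]], [[12, 11, 115], [24, 10, 124]], [[18, 173, 75], [12, 163, 61]], [[18, 116, 101], [13, 157, 114]]]
y2 off [array([265.2, 266.1]), array([54.4, 39.7]), np.float64(83.2)] [[453.0, 211.1], [482.3, 214.8], [487.7, 170.3], [457.1, 166.2]] [470.  191.1 110. ]
y2 off [array([261.3, 197.6]), array([41.8, 54.2]), np.float64(5.0)] [[450.3, 225.7], [454.6, 265.7], [483.9, 263.1], [480.9, 222.9]] [467.5 244.8 110. ]
y2 store [array([258.9, 183.7]), array([216.2, 111.3]), np.float64(87.6)] [[422.4, 327.1], [502.4, 330.3], [514.9, 158.1], [420.5, 153.7]] [464.9 249.5  85. ]
[[[27, 154, 241], [27, 156, 241]], [[25, 168, 232], [26, 160, 239]], [[23, 185, 127], [24, 178, 126]], [[0, 11, 116], [38, 9, 120]], [[30, 4, 119], [30, 13, 122]], [[15, 11, 94], [13, 15, 119]], [[38, 9, 110], [42, 11, 120]]]
```

>>> {"method": "arm_command", "body": {"xyz": [[-0.32,0.1,-0.2],[0,0,-0.9],[0,0,-0.9],[0,0,-0.9],[0,0,-0.9],[0,0,-0.9],[0,0,-0.6],[0,0,-0.4],[0,0,0],[0,0,0],[0,0,0],[0,0,0]], "yaw": [-0.73,0,0,0,0,0,0,0,0,0,0,0], "gripper": [1,1,1,1,1,1,1,1,1,-1,-1,-1], "grip_force": 40}}

```text
time_s: 2.78
position: [468.1, 242.6, 112.2]
tool_rot: [[0.088, 0.996, 0.002], [0.996, -0.088, 0.001], [0.001, 0.002, -1.0]]
contact_force: [0.0, 0.4, 1.0]
finger_gap: 51.8
grip_force: 0.0
```

>>> {"method": "arm_command", "body": {"xyz": [[0,0,0],[0,0,0],[0,0,0],[0,0,0],[0,0,0]], "yaw": [0,0,0,0,0], "gripper": [-1,-1,-1,-1,-1]}}

```text
time_s: 3.2
position: [467.8, 242.8, 111.9]
tool_rot: [[0.087, 0.996, 0.002], [0.996, -0.087, 0.0], [0.001, 0.002, -1.0]]
contact_force: [-0.1, 0.2, 6.7]
finger_gap: 29.5
grip_force: 41.1
```

```bash
python3 -c "
from h import *
c=cam('side');d=cam('scene')
cv2.imwrite('pics/g1.png',np.hstack([cv2.resize(c['pixels'][90:240,130:330],(400,300)),cv2.resize(d['pixels'][110:290,190:470],(400,300))]))
c=pickle.loads(pickle.dumps(c))
for n,c,z in (('scene',d,55),('side',c,55)):
    h=cv2.cvtColor(c['pixels'],cv2.COLOR_BGR2HSV);m=cv2.inRange(h,np.array((0,170,60)),np.array((6,255,255)))|cv2.inRange(h,np.array((174,170,60)),np.array((180,255,255)))
    k=cv2.convexHull(max(cv2.findContours(m,0,2)[0],key=cv2.contourArea));print(n,k[:,0][:,:].tolist())
"
```

```text
scene [[249, 206], [291, 226], [306, 234], [308, 236], [308, 237], [307, 257], [302, 261], [276, 281], [272, 284], [269, 286], [268, 286], [266, 285], [256, 279], [243, 271], [222, 258], [214, 253], [210, 250], [208, 232], [208, 230], [210, 228], [213, 226], [223, 220], [235, 213], [246, 207], [248, 206]]
side [[323, 195], [324, 196], [328, 203], [340, 225], [343, 231], [343, 243], [342, 251], [339, 252], [326, 254], [299, 258], [292, 258], [284, 236], [279, 221], [278, 213], [278, 201], [280, 200], [286, 199], [318, 195]]
```

View pics/g1.png

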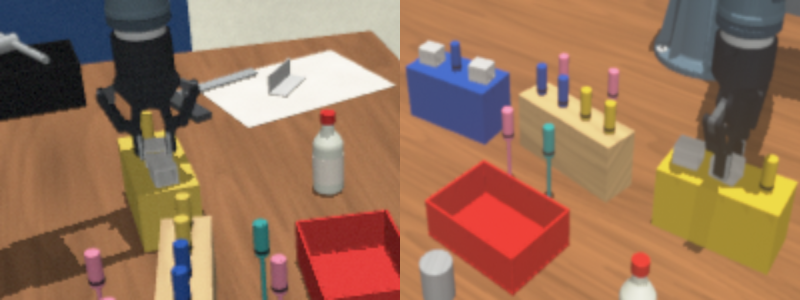

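```bash
python3 - <<'E'
from h import *
a=cam('scene');b=cam('side')
for p,q in [((208,231),(343,231)),((248,206),(297,240)),((308,236),(278,201))]:
    print([onz(a,*p,55).round()[:2],onz(b,*q,55).round()[:2]],[x for x in map(lambda t:np.round(t,1),tri(ray(a,*p),ray(b,*q)))])
print(onz(b,324,195,55))
E
```

```text
[array([728., -86.]), array([725., -88.])] [array([726.2, -87. ,  53.8]), np.float64(1.1)]
[array([610., -82.]), array([617., -91.])] [array([614.4, -84.4,  53.8]), np.float64(10.4)]
[array([620.,  86.]), array([618.,  77.])] [array([618.3,  83.6,  52. ]), np.float64(2.5)]
[736.22650907  71.35529946  55.        ]
```

>>> {"method": "arm_command", "body": {"xyz": [[0,0,0.95],[0,0,0.95],[0,0,0.95],[0.91,-0.83,0.2],[0.91,-0.83,0],[0.91,-0.83,0],[0.91,-0.83,0],[0.91,-0.83,0],[0.91,-0.83,0],[0.91,-0.83,0],[0.91,-0.83,0],[0.91,-0.83,0]], "yaw": [0,0,0,0.73,0,0,0,0,0,0,0,0], "gripper": [-1,-1,-1,-1,-1,-1,-1,-1,-1,-1,-1,-1]}}

```text
time_s: 4.4
position: [672.4, 54.7, 186.6]
tool_rot: [[-0.0, 1.0, -0.001], [1.0, 0.0, 0.0], [0.0, -0.001, -1.0]]
contact_force: [0.6, -0.2, -0.4]
finger_gap: 29.3
grip_force: 40.3
```

>>> {"method": "arm_command", "body": {"xyz": [[0,0,0],[0,0,-0.96],[0,0,-0.96],[0,0,-0.96],[0,0,-0.96],[0,0,-0.96],[0,0,-0.6],[0,0,-0.3],[0,0,0],[0,0,0],[0,0,0],[0,0,0]], "yaw": [0,0,0,0,0,0,0,0,0,0,0,0], "gripper": [-1,-1,-1,-1,-1,-1,-1,-1,-1,0.1,0.1,0.1]}}

```text
time_s: 5.4
position: [673.2, 55.7, 46.6]
tool_rot: [[-0.0, 1.0, 0.003], [1.0, 0.0, -0.0], [-0.0, 0.003, -1.0]]
contact_force: [0.6, 0.4, -0.0]
finger_gap: 47.1
grip_force: 0.0
```

>>> {"method": "arm_command", "body": {"xyz": [[0,0,0.96],[0,0,0.96],[0,0,0.96],[0,0,0.96],[0,0,0.96],[0,0,0.96],[-0.97,0.62,0],[-0.97,0.62,0],[-0.97,0.62,0],[-0.97,0.62,0],[-0.97,0.62,0],[-0.97,0.62,0]], "yaw": [0,0,0,0,0,0,0,0,0,0,0,0], "gripper": [0.1,0.1,0.1,0.1,1,1,1,1,1,1,1,1]}}

```text
time_s: 6.4
position: [525.6, 149.4, 190.0]
tool_rot: [[0.0, 1.0, 0.003], [1.0, -0.0, 0.0], [0.0, 0.003, -1.0]]
contact_force: [0.6, -1.2, -0.2]
finger_gap: 85.8
grip_force: 0.0
```

>>> {"method": "arm_command", "body": {"xyz": [[-0.97,0.62,0],[-0.97,0.62,0],[-0.36,0.24,0],[0,0,0],[0,0,0]], "yaw": [0,0,0,0,0], "gripper": [1,1,1,1,1]}}

```text
time_s: 6.82
position: [469.7, 185.9, 189.8]
tool_rot: [[-0.001, 1.0, 0.003], [1.0, 0.001, 0.0], [0.0, 0.003, -1.0]]
contact_force: [0.9, -0.6, 0.7]
finger_gap: 85.3
grip_force: 0.0
```

```bash
python3 - <<'E'
from h import *
c=cam('wrist','y3.png')
for r in grey_in(c,(170,80,400,330)):
    print('off',[np.round(x,1) for x in r],[onz(c,*p,110)[:2].round(1).tolist() for p in cv2.boxPoints(r)],onz(c,*r[0],110).round(1))
E
```

```text
off [array([272.4, 228.2]), array([70.6, 53.7]), np.float64(83.7)] [[453.2, 208.1], [482.3, 211.4], [487.5, 170.1], [456.8, 166.4]] [469.9 189.6 110. ]
```

View pics/y3.png

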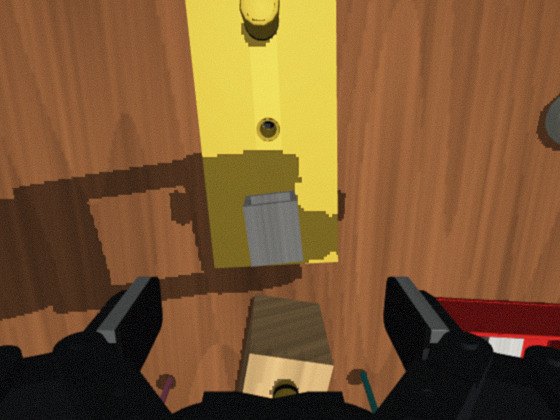

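The y3 picture shows the yellow store with its middle bore now clear at (268,128), the remaining offcut at (272,228), and the first offcut in the tray.

>>> {"method": "arm_command", "body": {"xyz": [[0,0,-0.2],[0,0,-0.9],[0,0,-0.9],[0,0,-0.7],[0,0,-0.4],[0,0,0],[0,0,0],[0,0,0],[0,0,0],[0,0,0],[0,0,0],[0,0,0]], "yaw": [0.95,0,0,0,0,0,0,0,0,0,0,0], "gripper": [1,1,1,1,1,1,-1,-1,-1,-1,-1,-1]}}

```text
time_s: 7.87
position: [469.6, 185.9, 112.2]
tool_rot: [[-0.114, 0.993, 0.002], [0.993, 0.114, 0.0], [0.0, 0.002, -1.0]]
contact_force: [-1.2, -0.7, 5.9]
finger_gap: 28.8
grip_force: 40.9
```

>>> {"method": "arm_command", "body": {"xyz": [[0,0,0],[0,0,0],[0,0,0.95],[0,0,0.95],[0,0,0.95],[0.9,-0.75,0.2],[0.9,-0.75,0],[0.9,-0.75,0],[0.9,-0.75,0],[0.9,-0.75,0],[0.9,-0.75,0],[0.9,-0.75,0]], "yaw": [0,0,0,0,0,0,-0.95,0,0,0,0,0], "gripper": [-1,-1,-1,-1,-1,-1,-1,-1,-1,-1,-1,-1]}}

```text
time_s: 8.87
position: [626.9, 53.6, 186.9]
tool_rot: [[-0.0, 1.0, -0.001], [1.0, 0.0, 0.0], [0.0, -0.001, -1.0]]
contact_force: [-0.3, 0.5, -0.5]
finger_gap: 29.3
grip_force: 40.2
```

>>> {"method": "arm_command", "body": {"xyz": [[0.91,-0.75,0],[0.91,-0.75,0],[0,0,-0.9],[0,0,-0.96],[0,0,-0.96],[0,0,-0.96],[0,0,-0.96],[0,0,-0.6],[0,0,-0.4],[0,0,0],[0,0,0],[0,0,0]], "yaw": [0,0,0,0,0,0,0,0,0,0,0,0], "gripper": [-1,-1,-1,-1,-1,-1,-1,-1,-1,-1,0.1,0.1]}}

```text
time_s: 9.87
position: [673.1, 16.9, 45.6]
tool_rot: [[-0.0, 1.0, 0.003], [1.0, 0.0, -0.0], [-0.0, 0.003, -1.0]]
contact_force: [-0.4, -0.7, 0.3]
finger_gap: 47.3
grip_force: 0.0
```

>>> {"method": "arm_command", "body": {"xyz": [[0,0,0],[0,0,0.9],[0,0,0.96],[0,0,0.96],[0,0,0.96],[0,0,0.96],[0,0,0.96],[0,0,0.96],[-0.96,-1,0],[-0.96,-1,0],[-0.96,-1,0],[-0.96,-1,0]], "yaw": [0,0,0,0,0,0,0,0,0,0,0,0], "gripper": [0.1,0.1,0.1,0.1,0.1,1,1,1,1,1,1,1]}}

```text
time_s: 10.87
position: [575.2, -83.8, 212.1]
tool_rot: [[-0.001, 1.0, 0.003], [1.0, 0.001, -0.001], [-0.001, 0.003, -1.0]]
contact_force: [0.1, -0.7, 0.2]
finger_gap: 85.6
grip_force: 0.0
```

>>> {"method": "arm_command", "body": {"xyz": [[-0.96,-1,0],[-0.96,-1,0],[-0.96,-1,0],[-0.9,-1,0],[0,-1,0],[0,0,0],[0,0,0]], "yaw": [0,0,0,0,0,0,0], "gripper": [1,1,1,1,1,1,1]}}

```text
time_s: 11.45
position: [481.5, -209.4, 211.8]
tool_rot: [[0.003, 1.0, 0.002], [1.0, -0.003, -0.002], [-0.002, 0.002, -1.0]]
contact_force: [-0.3, 0.8, -0.7]
finger_gap: 85.2
grip_force: 0.0
```

```bash
python3 - <<'E'
from h import *
c=cam('wrist','b1.png');keep(c,'b1')
for r in grey_in(c,(130,20,420,330)):
    print('off',[np.round(x,1) for x in r],[onz(c,*p,110)[:2].round(1).tolist() for p in cv2.boxPoints(r)],onz(c,*r[0],110).round(1))
E
```

```text
off [array([277.5, 324. ]), array([10., 39.]), np.float64(90.0)] [[471.9, -277.6], [498.1, -277.8], [498.2, -285.5], [471.8, -285.3]] [ 485.  -281.5  110. ]
off [array([410.9, 289.8]), array([35.8, 11.9]), np.float64(55.0)] [[561.6, -248.2], [567.4, -243.4], [583.1, -264.6], [577.2, -269.7]] [ 572.2 -256.3  110. ]
off [array([266. , 204.1]), array([64.1, 49.8]), np.float64(78.7)] [[459.7, -181.4], [488.8, -175.6], [496.9, -215.1], [466.4, -221.5]] [ 477.9 -197.9  110. ]
```

View pics/b1.png

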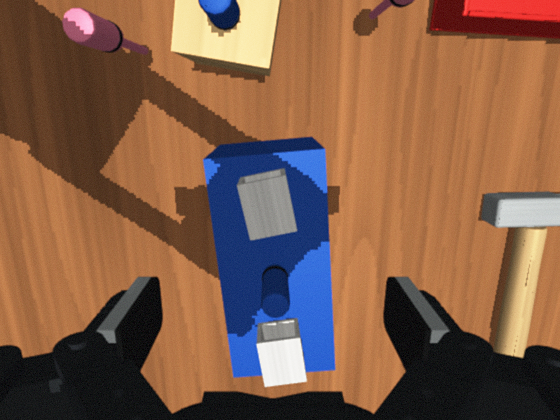

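>>> {"method": "arm_command", "body": {"xyz": [[-0.14,0.36,-0.2],[0,0,-0.9],[0,0,-0.9],[0,0,-0.9],[0,0,-0.7],[0,0,-0.4],[0,0,0],[0,0,0],[0,0,0],[0,0,0],[0,0,0],[0,0,0]], "yaw": [0.82,0.82,0,0,0,0,0,0,0,0,0,0], "gripper": [1,1,1,1,1,1,1,-1,-1,-1,-1,-1]}}

```text
time_s: 12.5
position: [478.5, -199.5, 111.5]
tool_rot: [[-0.195, 0.981, 0.002], [0.981, 0.196, -0.001], [-0.002, 0.002, -1.0]]
contact_force: [1.3, -0.3, 0.0]
finger_gap: 29.3
grip_force: 40.3
```

>>> {"method": "arm_command", "body": {"xyz": [[0,0,0],[0,0,0],[0,0,0],[0,0,0.95],[0,0,0.95],[0,0,0.95],[0.9,0.82,0.2],[0.9,0.82,0],[0.9,0.82,0],[0.9,0.82,0],[0.9,0.82,0],[0.9,0.82,0]], "yaw": [0,0,0,0,0,0,0,-0.82,-0.82,0,0,0], "gripper": [-1,-1,-1,-1,-1,-1,-1,-1,-1,-1,-1,-1]}}

```text
time_s: 13.5
position: [613.5, -74.9, 186.4]
tool_rot: [[0.0, 1.0, -0.0], [1.0, -0.0, 0.0], [0.0, -0.0, -1.0]]
contact_force: [-0.3, 0.1, -0.7]
finger_gap: 29.2
grip_force: 40.4
```

Next: to (673,-22) and release, then back over the last blue-store offcut near (488,-312).

>>> {"method": "arm_command", "body": {"xyz": [[0.9,0.82,0],[0.9,0.82,0],[0.55,0.46,0],[0,0,-0.96],[0,0,-0.96],[0,0,-0.96],[0,0,-0.96],[0,0,-0.96],[0,0,-0.6],[0,0,-0.3],[0,0,0],[0,0,0.0]], "yaw": [0,0,0,0,0,0,0,0,0,0,0,0], "gripper": [-1,-1,-1,-1,-1,-1,-1,-1,-1,-1,-1,0.1]}}

```text
time_s: 14.5
position: [671.9, -23.6, 44.6]
tool_rot: [[0.0, 1.0, 0.001], [1.0, -0.0, -0.0], [-0.0, 0.001, -1.0]]
contact_force: [-0.7, 0.1, 1.2]
finger_gap: 40.2
grip_force: 0.0
```

>>> {"method": "arm_command", "body": {"xyz": [[0,0,0],[0,0,0],[0,0,0.9],[0,0,0.96],[0,0,0.96],[0,0,0.96],[0,0,0.96],[0,0,0.96],[0,0,0.96],[-0.69,-1,0],[-0.69,-1,0],[-0.69,-1,0]], "yaw": [0,0,0,0,0,0,0,0,0,0,0,0], "gripper": [0.1,0.1,0.1,0.1,0.1,0.1,1,1,1,1,1,1]}}

```text
time_s: 15.5
position: [620.0, -99.0, 212.9]
tool_rot: [[-0.002, 1.0, 0.004], [1.0, 0.002, -0.001], [-0.001, 0.004, -1.0]]
contact_force: [0.5, -1.0, -0.8]
finger_gap: 85.4
grip_force: 0.0
```

>>> {"method": "arm_command", "body": {"xyz": [[-0.69,-1,0],[-0.69,-1,0],[-0.69,-1,0],[-0.69,-1,0],[-0.69,-1,0],[-0.69,-1,0],[-0.69,-1,0],[-0.6,-1,0],[0,0,0],[0,0,0]], "yaw": [0,0,0,0,0,0,0,0,0,0], "gripper": [1,1,1,1,1,1,1,1,1,1]}}

```text
time_s: 16.33
position: [483.7, -300.1, 211.9]
tool_rot: [[0.003, 1.0, 0.002], [1.0, -0.003, -0.002], [-0.002, 0.002, -1.0]]
contact_force: [0.3, -0.7, -1.4]
finger_gap: 85.4
grip_force: 0.0
```

```bash
python3 - <<'E'
from h import *
c=cam('wrist','b2.png');keep(c,'b2')
for r in grey_in(c,(130,20,420,330)):
    print('off',[np.round(x,1) for x in r],[onz(c,*p,110)[:2].round(1).tolist() for p in cv2.boxPoints(r)],onz(c,*r[0],110).round(1))
E
```

```text
off [array([410.8, 289.9]), array([35.8, 11.6]), np.float64(55.0)] [[563.7, -338.9], [569.4, -334.1], [585.0, -355.4], [579.2, -360.4]] [ 574.2 -347.1  110. ]
off [array([277.8, 235.7]), array([66.6, 48.4]), np.float64(81.9)] [[469.7, -289.8], [498.9, -285.6], [505.6, -329.2], [474.9, -333.9]] [ 487.2 -309.   110. ]
```

View pics/b2.png

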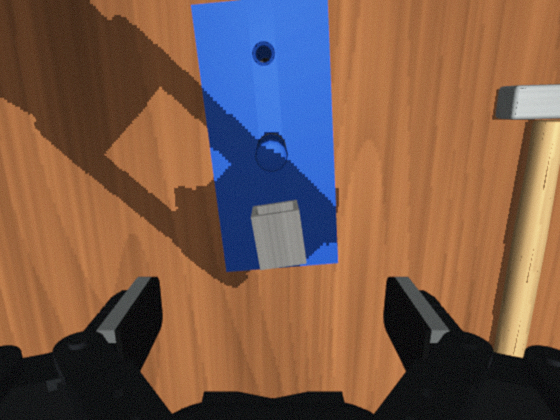

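The b2 picture shows blue bore 2 clear at (263,53), the kept file at (270,152) and the last offcut at (278,235).

>>> {"method": "arm_command", "body": {"xyz": [[0.16,-0.55,-0.2],[0,0,-0.9],[0,0,-0.9],[0,0,-0.9],[0,0,-0.7],[0,0,-0.4],[0,0,0],[0,0,0],[0,0,0],[0,0,0],[0,0,0],[0,0,0]], "yaw": [0.6,0.6,0,0,0,0,0,0,0,0,0,0], "gripper": [1,1,1,1,1,1,1,-1,-1,-1,-1,-1]}}

```text
time_s: 17.38
position: [488.7, -312.8, 111.9]
tool_rot: [[-0.143, 0.99, 0.002], [0.99, 0.143, -0.002], [-0.002, 0.001, -1.0]]
contact_force: [1.0, 0.5, 0.5]
finger_gap: 28.7
grip_force: 40.4
```

>>> {"method": "arm_command", "body": {"xyz": [[0,0,0],[0,0,0],[0,0,0],[0,0,0.95],[0,0,0.95],[0,0,0.95],[0.67,0.92,0.2],[0.67,0.92,0],[0.67,0.92,0],[0.67,0.92,0],[0.67,0.92,0],[0.67,0.92,0]], "yaw": [0,0,0,0,0,0,0,-0.6,-0.6,0,0,0], "gripper": [-1,-1,-1,-1,-1,-1,-1,-1,-1,-1,-1,-1]}}

```text
time_s: 18.38
position: [588.9, -173.0, 186.6]
tool_rot: [[0.0, 1.0, -0.0], [1.0, -0.0, 0.0], [0.0, -0.0, -1.0]]
contact_force: [0.0, -0.5, 0.8]
finger_gap: 28.9
grip_force: 40.4
```

>>> {"method": "arm_command", "body": {"xyz": [[0.67,0.9,0],[0.67,0.9,0],[0.67,0.9,0],[0.67,0.9,0],[0.67,0.9,0],[0,0,-0.96],[0,0,-0.96],[0,0,-0.96],[0,0,-0.96],[0,0,-0.96],[0,0,-0.6],[0,0,-0.3]], "yaw": [0,0,0,0,0,0,0,0,0,0,0,0], "gripper": [-1,-1,-1,-1,-1,-1,-1,-1,-1,-1,-1,-1]}}

```text
time_s: 19.38
position: [672.1, -63.4, 45.4]
tool_rot: [[-0.0, 1.0, -0.002], [1.0, 0.0, -0.002], [-0.002, -0.002, -1.0]]
contact_force: [-9.6, -2.0, 37.7]
finger_gap: 29.5
grip_force: 52.4
```

>>> {"method": "arm_command", "body": {"xyz": [[0,0,0],[0,0,0],[0,0,0],[0,0,0],[0,0,0.9],[0,0,0.96],[0,0,0.96],[0,0,0.96],[0,0,0.96],[0,0,0.96],[0,0,0.96],[0,0,0.96]], "yaw": [0,0,0,0,0,0,0,0,0,0,0,0], "gripper": [-1,0.1,0.1,0.1,0.1,0.1,0.1,0.1,1,1,1,1]}}

```text
time_s: 20.38
position: [671.9, -61.5, 235.7]
tool_rot: [[-0.0, 1.0, -0.001], [1.0, 0.0, 0.0], [0.0, -0.001, -1.0]]
contact_force: [0.5, -0.3, -0.4]
finger_gap: 85.4
grip_force: 0.0
```

>>> {"method": "arm_command", "body": {"xyz": [[-0.9,0,0],[-0.9,0,0],[-0.9,0,0],[-0.9,0,0],[-0.9,0.15,0],[-0.9,0.15,0],[-0.9,0.2,0],[-0.9,0.2,0],[-0.92,0.25,0],[0,0,0],[0,0,0]], "yaw": [0,0,0,0,0,0,0,0,0,0,0], "gripper": [1,1,1,1,1,1,1,1,1,1,1]}}

```text
time_s: 21.3
position: [468.7, -37.6, 234.9]
tool_rot: [[-0.0, 1.0, 0.001], [1.0, 0.0, -0.0], [-0.0, 0.001, -1.0]]
contact_force: [-0.6, 0.3, 0.2]
finger_gap: 85.4
grip_force: 0.0
```

```bash
python3 - <<'E'
from h import *
c=cam('wrist','s1.png');keep(c,'s1')
b=cam('side');a=cam('scene')
cv2.imwrite('pics/s1all.png',np.hstack([cv2.resize(c['pixels'],(400,300)),cv2.resize(a['pixels'][110:290,190:470],(400,300))]))
E
```

```text
(no output)
```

View pics/s1all.png

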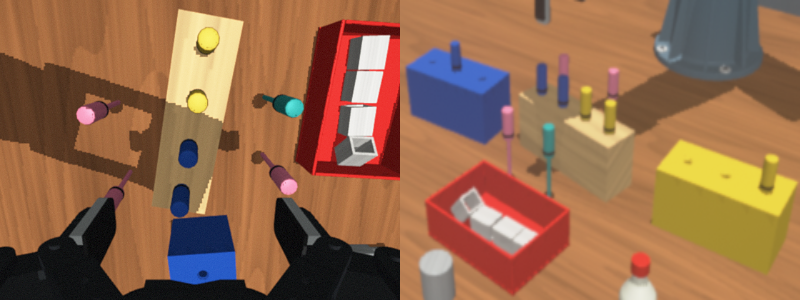

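```bash
python3 - <<'E'
from h import *
c=load('s1');h=cv2.cvtColor(c['pixels'],cv2.COLOR_BGR2HSV)
for n,lo,hi in (('Y',(22,185,60),(34,255,255)),('B',(105,120,20),(130,255,255))):
    m=cv2.morphologyEx(cv2.inRange(h,np.array(lo),np.array(hi)),cv2.MORPH_OPEN,np.ones((3,3)))
    for b in blobs(c,m>0,200): print(n,b,onz(c,b[0],b[1],110).round(1)[:2])
def dark(n,u,v,w=22,z=85):
    c=load(n);g=cv2.cvtColor(c['pixels'],cv2.COLOR_BGR2GRAY)[v-w:v+w,u-w:u+w];t=cv2.GaussianBlur(g,(3,3),0)
    m=(t<0.6*np.median(t));q=[b for b in blobs(c,m,20)];
    for b in q: print(n,'dark',round(b[0]+u-w,1),round(b[1]+v-w,1),b[2],b[5:7],onz(c,b[0]+u-w,b[1]+v-w,z).round(1)[:2])
dark('b2',263,53)
c=cam('wrist');keep(c,'s1');keep(dict(pixels=cv2.imread('pics/y3.png')),'tmp')
E
```

```text
B (np.float64(263.3), np.float64(215.2), 837, 250, 196, 26, 39) [462.6 -40.1]
B (np.float64(252.0), np.float64(281.6), 922, 239, 260, 26, 44) [454.2 -89.8]
B (np.float64(281.8), np.float64(351.0), 7997, 235, 302, 96, 97) [ 475.9 -147.9]
b2 dark 263.3 52.3 326 (21, 22) [ 478.7 -200.1]
```

>>> {"method": "arm_command", "body": {"xyz": [[-0.2,-0.7,0],[-0.2,-0.7,0],[-0.18,-0.7,0],[0,0,-0.9],[0,0,-0.9],[0,0,-0.9],[0,0,-0.9],[0,0,-0.9],[0,0,-0.34],[0,0,0],[0,0,0],[0,0,0]], "yaw": [0,0,0,0,0,0,0,0,0,0,0,0], "gripper": [0,0,0,0,0,0,0,0,0,0,-1,-1], "grip_force": 60}}

```text
time_s: 22.5
position: [455.9, -91.0, 115.0]
tool_rot: [[-0.0, 1.0, 0.002], [1.0, 0.0, -0.001], [-0.001, 0.002, -1.0]]
contact_force: [1.0, -0.5, -0.2]
finger_gap: 19.5
grip_force: 0.1
```

>>> {"method": "arm_command", "body": {"xyz": [[0,0,0],[0,0,0],[0,0,0],[0,0,0],[0,0,0.3],[0,0,0.5]], "yaw": [0,0,0,0,0,0], "gripper": [-1,-1,-1,-1,-1,-1]}}

```text
time_s: 23.0
position: [453.6, -90.0, 133.3]
tool_rot: [[0.0, 1.0, -0.003], [1.0, -0.0, 0.001], [0.001, -0.003, -1.0]]
contact_force: [0.1, -0.7, -0.1]
finger_gap: 16.6
grip_force: 58.5
```

>>> {"method": "arm_command", "body": {"xyz": [[0,0,0.96],[0,0,0.96],[0,0,0.96],[0.2,-0.88,0],[0.2,-0.88,0],[0.2,-0.88,0],[0.2,-0.88,0],[0.18,-0.88,0],[0,0,0],[0,0,-0.3],[0,0,-0.3],[0,0,0]], "yaw": [0,0,0,0,0,0,0,0,0,0,0,0], "gripper": [-1,-1,-1,-1,-1,-1,-1,-1,-1,-1,-1,-1]}}

```text
time_s: 24.0
position: [477.9, -198.8, 188.6]
tool_rot: [[-0.001, 1.0, -0.003], [1.0, 0.001, 0.003], [0.003, -0.003, -1.0]]
contact_force: [-1.5, 0.3, -0.7]
finger_gap: 17.0
grip_force: 58.7
```

```bash
python3 - <<'E'
from h import *
c=cam('wrist');b=cam('side');a=cam('scene')
print(proj(a,(478.7,-200.1,85)),proj(b,(478.7,-200.1,85)))
cv2.imwrite('pics/i1.png',np.hstack([cv2.resize(a['pixels'][100:190,180:300],(400,300)),cv2.resize(b['pixels'][200:320,180:340],(400,300))]))
E
```

```text
(np.float64(246.90492172378185), np.float64(157.07061851761492)) (np.float64(242.74216882413305), np.float64(273.0561572021363))
```

View pics/i1.png

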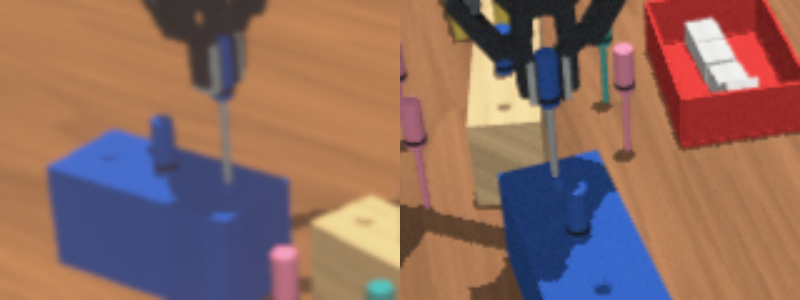

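>>> {"method": "arm_command", "body": {"xyz": [[0,0,-0.3],[0,0,-0.3],[0,0,-0.3],[0,0,-0.2],[0,0,0]], "yaw": [0,0,0,0,0], "gripper": [-1,-1,-1,-1,-1]}}

```text
time_s: 24.57
position: [478.7, -200.4, 161.7]
tool_rot: [[0.0, 1.0, -0.002], [1.0, -0.0, 0.0], [0.0, -0.002, -1.0]]
contact_force: [-0.2, -2.1, -2.3]
finger_gap: 16.4
grip_force: 58.7
```

>>> {"method": "arm_command", "body": {"xyz": [[0,0,-0.4],[0,0,-0.4],[0,0,-0.4],[0,0,-0.4],[0,0,-0.2],[0,0,0]], "yaw": [0,0,0,0,0,0], "gripper": [-1,-1,-1,-1,-1,-1]}}

```text
time_s: 25.07
position: [478.8, -200.6, 116.7]
tool_rot: [[0.0, 1.0, -0.001], [1.0, -0.0, 0.0], [0.0, -0.001, -1.0]]
contact_force: [0.4, -3.9, -3.4]
finger_gap: 16.5
grip_force: 58.6
```

>>> {"method": "arm_command", "body": {"xyz": [[0,0,-0.1],[0,0,-0.08],[0,0,0]], "yaw": [0,0,0], "gripper": [-1,-1,-1]}}

```text
time_s: 25.32
position: [479.3, -200.7, 115.1]
tool_rot: [[-0.0, 1.0, -0.0], [1.0, 0.0, -0.0], [-0.0, -0.0, -1.0]]
contact_force: [-5.6, -1.4, 9.3]
finger_gap: 16.8
grip_force: 60.3
```

>>> {"method": "arm_command", "body": {"xyz": [[0,0,-0.08],[0,0,0],[0,0,0],[0,0,0],[0,0,0]], "yaw": [0,0,0,0,0], "gripper": [-1,-1,0,0,0]}}

```text
time_s: 25.73
position: [479.3, -199.9, 111.8]
tool_rot: [[-0.0, 1.0, 0.0], [1.0, 0.0, 0.001], [0.001, 0.0, -1.0]]
contact_force: [0.6, -0.1, -0.6]
finger_gap: 42.8
grip_force: 0.0
```

>>> {"method": "arm_command", "body": {"xyz": [[0,0,0.8],[0,0,0.9],[0,0,0.9],[0,0,0.9],[0,-0.8,0.5],[0,-0.8,0],[0,-0.8,0],[0,0,0],[0,0,0]], "yaw": [0,0,0,0,0,0,0,0,0], "gripper": [0,0,0,0,0,0,0,0,0]}}

```text
time_s: 26.48
position: [479.0, -260.6, 211.2]
tool_rot: [[0.002, 1.0, -0.001], [1.0, -0.002, 0.001], [0.001, -0.001, -1.0]]
contact_force: [0.3, 0.3, -0.3]
finger_gap: 42.7
grip_force: 0.0
```

```bash
python3 - <<'E'
from h import *
c=cam('wrist','b3.png');keep(c,'b3')
E
```

```text
(no output)
```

View pics/b3.png

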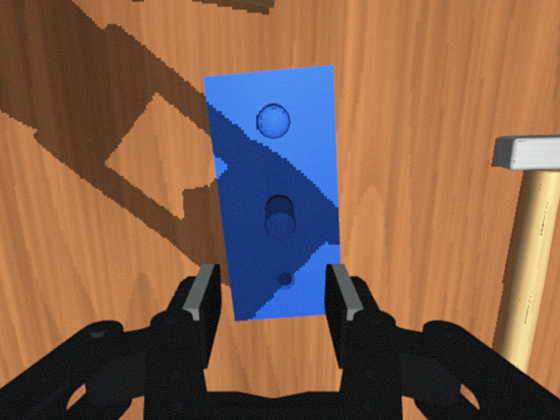

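```bash
python3 - <<'E'
from h import *
c=load('b3');print('bore0',onz(c,286,279,85).round(1),'top',onz(c,273,121,130).round(1),onz(c,273,121,140).round(1), proj(c,(478.7,-200.1,130)))
c=load('b2');print(onz(c,263.3,52.3,85))
E
```

```text
bore0 [ 488.6 -311.2   85. ] top [ 479.4 -198.5  130. ] [ 479.3 -198.   140. ] (np.float64(271.7377746077437), np.float64(124.17854002292916))
[ 478.70324062 -200.09331592   85.        ]
```

>>> {"method": "arm_command", "body": {"xyz": [[-0.07,0.98,0],[-0.07,0.98,0],[-0.07,0.98,0],[-0.07,0.98,0],[-0.07,0.98,0],[-0.07,0.98,0],[-0.07,0.98,0],[-0.07,0.98,0],[-0.08,0.98,0],[0,0,-0.9],[0,0,-0.9],[0,0,-0.9]], "yaw": [0,0,0,0,0,0,0,0,0,0,0,0], "gripper": [0,0,0,0,0,0,0,0,0,0,0,0]}}

```text
time_s: 27.53
position: [462.9, -38.1, 143.6]
tool_rot: [[-0.003, 1.0, 0.001], [1.0, 0.003, 0.0], [0.0, 0.001, -1.0]]
contact_force: [1.0, 0.4, 0.4]
finger_gap: 42.7
grip_force: 0.0
```

>>> {"method": "arm_command", "body": {"xyz": [[0,0,-0.7],[0,0,-0.46],[0,0,0],[0,0,0],[0,0,0],[0,0,0],[0,0,0],[0,0,0]], "yaw": [0,0,0,0,0,0,0,0], "gripper": [0,0,0,-1,-1,-1,-1,-1]}}

```text
time_s: 28.2
position: [463.8, -40.1, 116.1]
tool_rot: [[-0.0, 1.0, 0.002], [1.0, 0.0, -0.0], [-0.0, 0.002, -1.0]]
contact_force: [0.2, 0.4, 3.1]
finger_gap: 16.4
grip_force: 58.5
```

>>> {"method": "arm_command", "body": {"xyz": [[0,0,0.4],[0,0,0.96],[0,0,0.96],[0,0,0.96],[0,0,0.96],[0,0,0.8],[0.092,-0.987,0],[0.092,-0.987,0],[0.092,-0.987,0],[0.092,-0.987,0],[0.092,-0.987,0],[0.092,-0.987,0]], "yaw": [0,0,0,0,0,0,0,0,0,0,0,0], "gripper": [-1,-1,-1,-1,-1,-1,-1,-1,-1,-1,-1,-1]}}

```text
time_s: 29.2
position: [477.0, -189.3, 242.3]
tool_rot: [[0.0, 1.0, 0.001], [1.0, -0.0, -0.0], [-0.0, 0.001, -1.0]]
contact_force: [0.2, -0.6, 0.1]
finger_gap: 16.7
grip_force: 58.7
```

>>> {"method": "arm_command", "body": {"xyz": [[0.092,-0.987,0],[0.092,-0.987,0],[0.092,-0.987,0],[0.092,-0.987,0],[0.092,-0.987,0],[0,0,0],[0,0,-0.8],[0,0,-0.8],[0,0,-0.4],[0,0,0],[0,0,0]], "yaw": [0,0,0,0,0,0,0,0,0,0,0], "gripper": [-1,-1,-1,-1,-1,-1,-1,-1,-1,-1,-1]}}

```text
time_s: 30.12
position: [488.5, -310.9, 191.5]
tool_rot: [[-0.0, 1.0, -0.001], [1.0, 0.0, 0.001], [0.001, -0.001, -1.0]]
contact_force: [0.4, 1.2, -0.5]
finger_gap: 16.5
grip_force: 58.7
```

>>> {"method": "arm_command", "body": {"xyz": [[0,0,-0.3],[0,0,-0.3],[0,0,-0.3],[0,0,-0.3],[0,0,0]], "yaw": [0,0,0,0,0], "gripper": [-1,-1,-1,-1,-1]}}

```text
time_s: 30.53
position: [487.7, -310.6, 159.2]
tool_rot: [[-0.0, 1.0, -0.002], [1.0, 0.0, 0.002], [0.002, -0.002, -1.0]]
contact_force: [-0.7, 0.8, -0.7]
finger_gap: 16.3
grip_force: 58.7
```

>>> {"method": "arm_command", "body": {"xyz": [[0,0,-0.4],[0,0,-0.4],[0,0,-0.4],[0,0,-0.4],[0,0,-0.16],[0,0,0]], "yaw": [0,0,0,0,0,0], "gripper": [-1,-1,-1,-1,-1,-1]}}

```text
time_s: 31.03
position: [488.2, -311.1, 116.5]
tool_rot: [[-0.0, 1.0, -0.001], [1.0, 0.0, 0.001], [0.001, -0.001, -1.0]]
contact_force: [0.2, 0.5, -0.6]
finger_gap: 16.4
grip_force: 59.1
```

>>> {"method": "arm_command", "body": {"xyz": [[0,0,-0.08],[0,0,-0.04],[0,0,0]], "yaw": [0,0,0], "gripper": [-1,-1,-1]}}

```text
time_s: 31.28
position: [488.6, -311.5, 116.0]
tool_rot: [[-0.0, 1.0, -0.0], [1.0, 0.0, -0.0], [-0.0, -0.0, -1.0]]
contact_force: [-6.1, 4.4, 16.2]
finger_gap: 16.3
grip_force: 60.8
```

>>> {"method": "arm_command", "body": {"xyz": [[0,0,0],[0,0,0],[0,0,0],[0,0,0.8],[0,0,0.9],[0,0,0.9],[0,0,0.9],[0,0.5,0.5],[-0.04,0.98,0],[-0.04,0.98,0],[-0.04,0.98,0],[-0.04,0.98,0]], "yaw": [0,0,0,0,0,0,0,0,0,0,0,0], "gripper": [0,0,0,0,0,0,0,0,0,0,0,0]}}

```text
time_s: 32.28
position: [484.3, -199.9, 213.9]
tool_rot: [[0.001, 1.0, -0.0], [1.0, -0.001, 0.0], [0.0, -0.0, -1.0]]
contact_force: [-0.2, 0.2, 0.4]
finger_gap: 42.7
grip_force: 0.0
```

>>> {"method": "arm_command", "body": {"xyz": [[-0.04,0.98,0],[-0.04,0.98,0],[-0.04,0.98,0],[-0.04,0.98,0],[-0.04,0.98,0],[-0.04,0.98,0],[-0.04,0.98,0],[-0.04,0.98,0],[-0.04,0.98,0],[0,0,0],[0,0,0],[0,0,0]], "yaw": [0,0,0,0,0,0,0,0,0,0,0,0], "gripper": [0,0,0,0,0,0,0,0,0,0,0,0]}}

```text
time_s: 33.28
position: [475.6, 19.3, 214.1]
tool_rot: [[-0.001, 1.0, -0.0], [1.0, 0.001, -0.0], [-0.0, -0.0, -1.0]]
contact_force: [-0.5, -0.2, -0.0]
finger_gap: 42.9
grip_force: 0.0
```

```bash
python3 - <<'E'
from h import *
c=cam('wrist','s2.png');keep(c,'s2');h=cv2.cvtColor(c['pixels'],cv2.COLOR_BGR2HSV)
for s in (170,195,215):
    m=cv2.morphologyEx(cv2.inRange(h,np.array((22,s,50)),np.array((36,255,255))),cv2.MORPH_OPEN,np.ones((3,3)))
    for b in blobs(c,m>0,200): print(s,b[0],b[1],b[2:],onz(c,b[0],b[1],110).round(1)[:2])
E
```

```text
170 262.5 7.1 (1601, 208, 0, 116, 18) [470.3 139.2]
170 277.8 168.3 (335, 265, 161, 28, 16) [478.8  52.5]
170 265.0 237.1 (1020, 251, 215, 28, 44) [470.9   8.7]
```

View pics/s2.png

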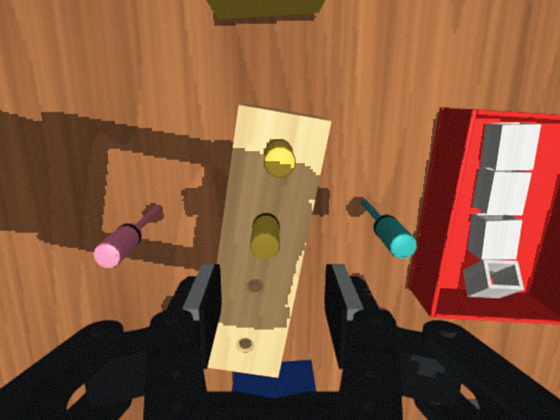

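The s2 picture shows the two yellow handles at (279,157) and (265,236), the emptied stand bores, and all four offcuts in the tray at (510,150)–(495,280).

```bash
python3 - <<'E'
from h import *
c=load('s2');print('Y2',onz(c,279.3,158,112))
print('bores stand',onz(c,256,285,85),onz(c,245.5,345,85))
# camera for y3: TCP was (469.7,185.9,189.8), same orientation as s2 -> shift translation
T=np.array(c['world_to_cam']).copy();s=np.array([469.7,185.9,189.8])-np.array([475.6,19.3,214.1])
T[:3,3]-=T[:3,:3]@s;c['world_to_cam']=T
print('Ybore1',onz(c,268,128,85),'kept top',onz(c,259,8,130))
E
```

```text
Y2 [479.65238846  58.98856559 112.        ]
bores stand [463.66919382 -37.77259178  85.        ] [454.99568745 -88.7969447   85.        ]
Ybore1 [467.11963346 242.67232666  85.        ] kept top [463.91628858 296.13089677 130.        ]
```

>>> {"method": "arm_command", "body": {"xyz": [[0.07,0.8,0],[0.07,0.8,0],[0,0,-0.9],[0,0,-0.9],[0,0,-0.9],[0,0,-0.7],[0,0,-0.55],[0,0,0],[0,0,0],[0,0,0],[0,0,0],[0,0,0]], "yaw": [0,0,0,0,0,0,0,0,0,0,0,0], "gripper": [0,0,0,0,0,0,0,0,-1,-1,-1,-1]}}

```text
time_s: 34.33
position: [479.9, 59.3, 116.6]
tool_rot: [[0.0, 1.0, 0.002], [1.0, -0.0, -0.0], [-0.0, 0.002, -1.0]]
contact_force: [-0.1, -0.2, -0.4]
finger_gap: 16.4
grip_force: 58.4
```

>>> {"method": "arm_command", "body": {"xyz": [[0,0,0.4],[0,0,0.96],[0,0,0.96],[0,0,0.9],[-0.062,0.919,0.3],[-0.062,0.919,0],[-0.062,0.919,0],[-0.062,0.919,0],[-0.062,0.919,0],[-0.062,0.919,0],[-0.062,0.919,0],[-0.066,0.919,0]], "yaw": [0,0,0,0,0,0,0,0,0,0,0,0], "gripper": [-1,-1,-1,-1,-1,-1,-1,-1,-1,-1,-1,-1]}}

```text
time_s: 35.33
position: [466.5, 244.7, 204.9]
tool_rot: [[-0.0, 1.0, 0.001], [1.0, 0.0, 0.0], [0.0, 0.001, -1.0]]
contact_force: [0.2, -0.7, 0.0]
finger_gap: 16.4
grip_force: 59.1
```

>>> {"method": "arm_command", "body": {"xyz": [[0,0,0],[0,0,0],[0,0,-0.2],[0,0,-0.3],[0,0,-0.3],[0,0,-0.3],[0,0,-0.3],[0,0,0]], "yaw": [0,0,0,0,0,0,0,0], "gripper": [-1,-1,-1,-1,-1,-1,-1,-1]}}

```text
time_s: 36.0
position: [465.6, 242.6, 166.2]
tool_rot: [[0.001, 1.0, -0.003], [1.0, -0.001, -0.001], [-0.001, -0.003, -1.0]]
contact_force: [-0.4, -0.3, -1.7]
finger_gap: 16.3
grip_force: 59.0
```

>>> {"method": "arm_command", "body": {"xyz": [[0,0,-0.4],[0,0,-0.4],[0,0,-0.4],[0,0,-0.4],[0,0,-0.3],[0,0,-0.1],[0,0,0]], "yaw": [0,0,0,0,0,0,0], "gripper": [-1,-1,-1,-1,-1,-1,-1]}}

```text
time_s: 36.58
position: [466.0, 243.2, 117.5]
tool_rot: [[0.0, 1.0, -0.002], [1.0, -0.0, -0.001], [-0.001, -0.002, -1.0]]
contact_force: [0.6, 0.6, -0.4]
finger_gap: 16.5
grip_force: 59.1
```

>>> {"method": "arm_command", "body": {"xyz": [[0,0,-0.1],[0,0,0]], "yaw": [0,0], "gripper": [-1,-1]}}

```text
time_s: 36.75
position: [467.0, 243.6, 116.6]
tool_rot: [[-0.0, 1.0, 0.001], [1.0, 0.0, 0.0], [0.0, 0.001, -1.0]]
contact_force: [0.1, 0.5, 0.0]
finger_gap: 16.7
grip_force: 59.4
```

>>> {"method": "arm_command", "body": {"xyz": [[0,0,-0.08],[0,0,-0.04],[0,0,0]], "yaw": [0,0,0], "gripper": [-1,-1,-1]}}

```text
time_s: 37.0
position: [467.2, 243.7, 116.4]
tool_rot: [[-0.001, 1.0, 0.001], [1.0, 0.001, 0.0], [0.0, 0.001, -1.0]]
contact_force: [-10.5, -3.5, 24.6]
finger_gap: 16.6
grip_force: 62.2
```

>>> {"method": "arm_command", "body": {"xyz": [[0,0,0],[0,0,0],[0,0,0],[0,0,0.8],[0,0,0.9],[0,0,0.9],[0,0,0.9],[0,-0.8,0.5],[0,-0.8,0],[0,-0.8,0],[0,0,0],[0,0,0]], "yaw": [0,0,0,0,0,0,0,0,0,0,0,0], "gripper": [0,0,0,0,0,0,0,0,0,0,0,0]}}

```text
time_s: 38.0
position: [466.6, 182.8, 212.9]
tool_rot: [[0.002, 1.0, -0.0], [1.0, -0.002, 0.0], [0.0, -0.0, -1.0]]
contact_force: [-0.2, 0.3, -0.0]
finger_gap: 42.3
grip_force: 0.0
```

```bash
python3 - <<'E'
from h import *
c=cam('wrist','y4.png');keep(c,'y4')
u,v=map(int,proj(c,(469.7,186.8,85)));w=20
g=cv2.GaussianBlur(cv2.cvtColor(c['pixels'],cv2.COLOR_BGR2GRAY),(3,3),0)[v-w:v+w,u-w:u+w]
for b in blobs(c,g<0.7*np.median(g),20): print(u,v,b,onz(c,b[0]+u-w,b[1]+v-w,85).round(1))
cv2.imwrite('pics/y4c.png',cv2.resize(c['pixels'][:320,140:420],(560,640))[:600])
E
```

```text
276 204 (np.float64(22.4), np.float64(20.8), 74, 16, 16, 13, 10) [470.7 186.9  85. ]
```

View pics/y4c.png

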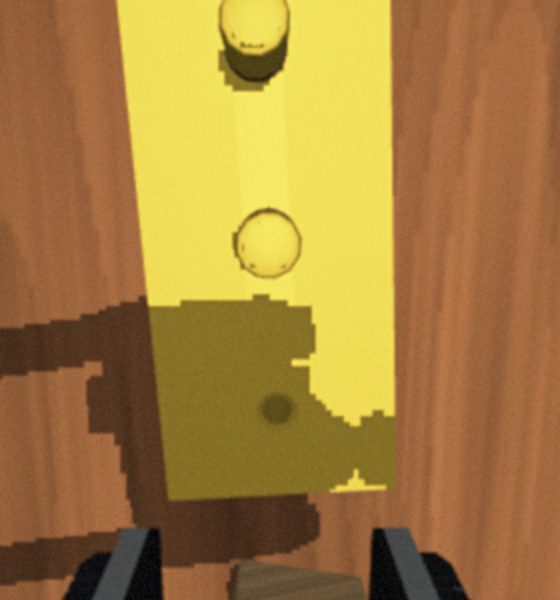

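The y4c picture shows the new yellow file seated in bore 1 (full-picture about (274,121)) and free bore 0 at (278,204).

>>> {"method": "arm_command", "body": {"xyz": [[0.024,-0.99,0],[0.024,-0.99,0],[0.024,-0.99,0],[0.024,-0.99,0],[0.024,-0.99,0],[0.024,-0.99,0],[0.024,-0.99,0],[0,0,0],[0,0,-0.9],[0,0,-0.9],[0,0,-0.9],[0,0,-0.7]], "yaw": [0,0,0,0,0,0,0,0,0,0,0,0], "gripper": [0,0,0,0,0,0,0,0,0,0,0,0]}}

```text
time_s: 39.05
position: [470.2, 11.5, 126.2]
tool_rot: [[-0.001, 1.0, -0.001], [1.0, 0.001, 0.001], [0.001, -0.001, -1.0]]
contact_force: [-0.7, 0.5, -0.5]
finger_gap: 42.5
grip_force: 0.0
```

>>> {"method": "arm_command", "body": {"xyz": [[0,0,-0.5],[0,0,0],[0,0,0],[0,0,0],[0,0,0],[0,0,0],[0,0,0]], "yaw": [0,0,0,0,0,0,0], "gripper": [0,0,-1,-1,-1,-1,-1]}}

```text
time_s: 39.63
position: [471.4, 10.2, 116.4]
tool_rot: [[-0.0, 1.0, 0.002], [1.0, 0.0, -0.0], [-0.0, 0.002, -1.0]]
contact_force: [-0.5, 0.6, 2.4]
finger_gap: 16.6
grip_force: 58.5
```

>>> {"method": "arm_command", "body": {"xyz": [[0,0,0.4],[0,0,0.96],[0,0,0.96],[0,0,0.9],[0,0.888,0.3],[0,0.888,0],[0,0.888,0],[0,0.888,0],[0,0.888,0],[0,0.888,0],[-0.02,0.888,0],[-0.02,0.888,0]], "yaw": [0,0,0,0,0,0,0,0,0,0,0,0], "gripper": [-1,-1,-1,-1,-1,-1,-1,-1,-1,-1,-1,-1]}}

```text
time_s: 40.63
position: [469.7, 188.8, 204.6]
tool_rot: [[0.0, 1.0, 0.001], [1.0, -0.0, 0.0], [0.0, 0.001, -1.0]]
contact_force: [-0.3, 0.4, 0.1]
finger_gap: 16.7
grip_force: 59.0
```

>>> {"method": "arm_command", "body": {"xyz": [[0,0,0],[0,0,0],[0,0,-0.2],[0,0,-0.3],[0,0,-0.3],[0,0,-0.3],[0,0,-0.3],[0,0,0]], "yaw": [0,0,0,0,0,0,0,0], "gripper": [-1,-1,-1,-1,-1,-1,-1,-1]}}

```text
time_s: 41.3
position: [468.7, 187.1, 166.3]
tool_rot: [[0.001, 1.0, -0.003], [1.0, -0.001, -0.001], [-0.001, -0.003, -1.0]]
contact_force: [0.4, 0.7, -0.4]
finger_gap: 16.7
grip_force: 59.0
```

>>> {"method": "arm_command", "body": {"xyz": [[0,0,-0.4],[0,0,-0.4],[0,0,-0.4],[0,0,-0.4],[0,0,-0.3],[0,0,-0.1],[0,0,0]], "yaw": [0,0,0,0,0,0,0], "gripper": [-1,-1,-1,-1,-1,-1,-1]}}

```text
time_s: 41.88
position: [469.2, 187.6, 117.5]
tool_rot: [[-0.0, 1.0, -0.002], [1.0, 0.0, -0.0], [-0.0, -0.002, -1.0]]
contact_force: [-1.5, 1.0, -0.1]
finger_gap: 16.5
grip_force: 59.0
```

>>> {"method": "arm_command", "body": {"xyz": [[0,0,-0.1],[0,0,-0.06],[0,0,0]], "yaw": [0,0,0], "gripper": [-1,-1,-1]}}

```text
time_s: 42.13
position: [470.3, 187.9, 116.4]
tool_rot: [[-0.0, 1.0, 0.001], [1.0, 0.0, -0.0], [-0.0, 0.001, -1.0]]
contact_force: [-5.8, -1.1, 12.2]
finger_gap: 16.8
grip_force: 60.9
```

Home (12 N). Release, lift clear, and inspect everything.

>>> {"method": "arm_command", "body": {"xyz": [[0,0,-0.04],[0,0,0],[0,0,0],[0,0,0],[0,0,0.8],[0,0,0.9],[0,0,0.9],[0,0,0.9],[0,0,0.9],[0,0,0.9],[0,0,0.5],[0,0,0]], "yaw": [0,0,0,0,0,0,0,0,0,0,0,0], "gripper": [-1,0,0,0,0,0,0,0,0,0,0,0]}}

```text
time_s: 43.13
position: [471.6, 188.1, 261.9]
tool_rot: [[-0.0, 1.0, 0.006], [1.0, 0.0, 0.001], [0.001, 0.006, -1.0]]
contact_force: [0.0, 1.0, 0.2]
finger_gap: 42.5
grip_force: 0.0
```

```bash
python3 - <<'E'
from h import *
a=cam('scene');b=cam('side')
cv2.imwrite('pics/fin.png',np.vstack([cv2.resize(a['pixels'][110:310,90:490],(600,300)),cv2.resize(b['pixels'][140:340,160:560],(600,300))]))
E
```

```text
(no output)
```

View pics/fin.png

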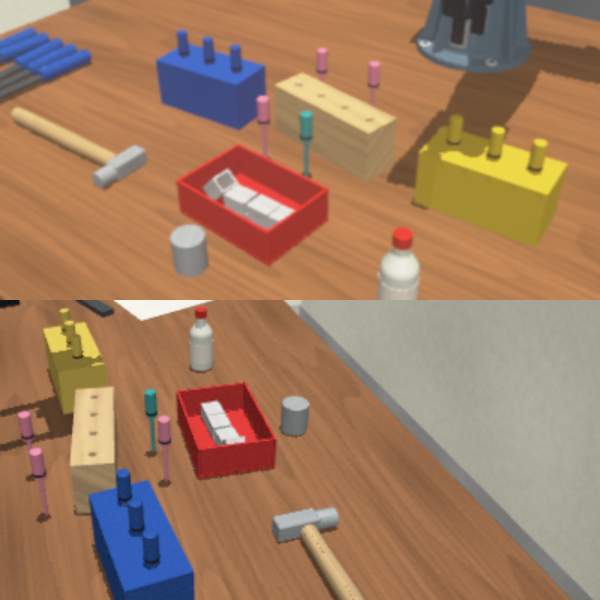

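The fin picture shows all six files seated (blue around (183–236,45–58), yellow around (455–538,130–155)), the stand empty, four offcuts inside the tray (the last leaning at (222,182)), and the bystanders untouched.

```bash
python3 -c "
from station import bot
print(bot.job_done())"
```

```text
the job is handed in; nothing more can be done
None
```

The job is handed in: all four offcuts went into the red tray first (the last one leans at a slant inside it), then the two blue and two yellow files went fully home in their own stores. The final pictures show the kept files, bystanders and look-alikes standing as they were; the judge's verdict was not shown.

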